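# Nudge the card feeder's follower up to the hidden pack

## Robot

A 6-joint arm with a two-finger parallel gripper is mounted at the origin on a cart in front of the work surface, level with it; the furniture and walls round the work are solid. World frame = base frame: x ahead of the robot, y to its left, z up, the work surface at z = 0. Lengths are in m, angles in rad, forces in N, time in s.
With the tool pointing down it reaches from about 0.3 to 0.825 m from the base axis. Payload 5.4 kg.
Tool frame: the origin (TCP) lies between the finger pads; the fingertips stand 11 mm ahead of it and the grasp point (between the pads) lies 8 mm behind it; z points along the fingers, y is the line along which they close (so a half turn about z gives the same grasp; the last joint's range is limited). The gripper opens to 92 mm and grips with 3 to 60 N. Pads are 20 mm wide; open, the fingers measure 128 mm over their backs; the gripper's body (75 mm by 189 mm) begins 69 mm behind the grasp point.
Start: joints at [-1.315, 0.158, 1.597, -0, 1.386, -0.21], TCP at [0.258, -0.514, 0.226] pointing down, gripper open.
Joint ranges: [-2.91, 2.91], [-0.94, 2.29], [0.18, 2.7], [-1.29, 4.43], [0.17, 2.64], [-3, 3]. Speed limits (rad/s): [2.57, 2.57, 3.14, 3.14, 3.14, 3.14].

## Interface

Orientations are given as a rotation vector (axis times angle).
In Python, from station import ctrl gives the robot as it stands.
- The arm moves only by the shell command python3 -m inch 'ROWS'. ROWS is JSON, a list of rows, each a list of 3 entries, a list of its own where there are three numbers: the opening in per cent of the stroke, from 0 (shut) to 100 (fully open), then the shift along the world's x, y, z in mm, then the turn, a rotation vector about the world's x, y, z in degrees. In form: [[fingers, [dx, dy, dz], [rx, ry, rz]], ...]. A call has 1 to 12 rows; each row is the pose to reach, as a shift and turn from the pose commanded when the call began; what a row does not reach only later rows make up. A row lasts 1/10 s, in which the tool goes at most 50 mm and 8.59 degrees, less where a joint would pass 70% of its speed; a pose out of reach is approached as far as the arm can. A call with a gripper value outside its range is refused whole. The fingers move at their own pace and stop on an object; the grip force is fixed at half the most. Time passes only in rows, so rows that repeat a pose let the fingers close. It gives the time, the measured TCP pose, the force, the opening and the grip force at its end, in the units of the state.
- ctrl.get_state(): the state, without advancing time (a new reading comes with each control period).
- ctrl.grab_frame(name): name is "side" or "top"; returns a dict with "img" (384x512x3 uint8, red, green, blue), "range_z" (384x512 float32, m along the optical axis (not along the pixel's ray), 0 where there is no reading), "K" (3x3 intrinsics, pixels), "R" (3x3) and "t" (3): a world point X has camera coordinates R X + t. Camera axes: x right, y down, z forward; pixel columns grow to the right and rows downward; lengths in m; the calibration is good to about 2 mm. A picture is of the moment at which its call begins.
- ctrl.hand_in(): hands the job in; it is judged then, once.
The state is a dict: "time_s": time; "joint_pos": joint angles; "qvel": joint speeds; "effort": joint torques, N m; "position": TCP position; "eef_rot": TCP orientation; "ft_force": force on the tool from outside, world axes, zero at the start; "wrist_torque": the same for the moment, N m; "opening": finger opening in m; "grip_force": force on a finger pad.
Only numpy, scipy, OpenCV 4.12 (cv2) and the standard library are available. Lean on these libraries where they do the work, as an engineer would, in place of code of your own. Each camera call takes 0.05 s, during which the arm holds its last target. There are 200 camera calls.

## Task

Set the card feeder: take the wooden pusher from its cork coaster and use its rubber foot to nudge the grey follower block along the channel in under the roof, about a centimetre at a time and backing off after each nudge, until the block bears snugly against the card pack hidden inside. Be gentle: do not ram the pack, and do not touch the block with the gripper. Then stand the pusher upright on its coaster again and let go; leave the cup and the tape roll that stand near the feeder where they are.

Things in the scene. Friction and masses are not known exactly. Their poses are not given: they have to be found in the camera images.
- feeder: Card feeder, grey painted housing fixed to the table, 300 x 124 x 112 mm high. Origin: on the table under the middle of the roof's front edge; +x runs along the channel inwards under the roof. Open channel in front of the roof: x = -112 to 0 mm, floor at z = 8 mm, 100 mm wide between side walls 54 mm high, closed by a front wall 52 mm high (x = -120 to -112 mm).
- roof_edge (a point): Middle of the lower front edge of the feeder's roof, 100 mm above the table. The roof (z = 100 to 112 mm) covers the channel for 184 mm from here on, with closed cheeks and back, so a tool that works beneath it must lean, its upper end towards the front wall.
- follower_face (a point): Centre (z = 28 mm) of the front face of the follower, a plain grey block 70 mm long along the channel and 92 mm wide; its face is 35 mm high, from z = 9 to 44 mm. It slides only along the channel and stays where it is left, with a drag of about 2.5 N.
- follower (a joint): How far the follower has slid inwards (m); at 0 its face is 40 mm before the roof's edge. Starts at 0 to 0.008 and meets the unseen pack between 0.060 and 0.083. The pack is sprung: it resists with 1.2 N at first touch, then 0.5 N more per mm, and is hard after 12 mm. With the pusher drawn back the block may spring back a few mm; the pack keeps pressing on it.
- pusher_mid (a point): Middle of the pusher (75 mm above its underside), a wooden stick 150 mm tall, 0.1 kg, standing upright; z runs up along it. Round rubber foot 36 mm across and 14 mm high; round neck 16 mm across; square handle 22 x 22 mm from 65 mm up to the top, its faces square to the x and y axes.
- coaster: Round cork coaster fixed to the table, 100 mm across and 5 mm thick; origin at the centre of its underside. It and the cup change places between starts.
- cup: Plain beige cup without a handle, 84 mm across and 96 mm high, a bystander; origin at the centre of its underside.
- tape_roll: Roll of tape lying flat, 96 mm across and 25 mm high, a bystander in front of the feeder; origin at the centre of its underside.
There are look-alikes about, which are no part of the job. What is shaped like the part that bears pusher_mid but white or yellow is not meant.

How it is judged:
By the outcome, as a careful person would: the job done as asked, in the order asked, and still so for the second after the job is handed in, with the robot touching nothing.
It also fails if it takes over 72 s, if anything falls off the work surface, if the arm or the gripper's body presses on something with over 40 N, if the wrist force passes 120 N, or if a joint passes its speed limit or range.

## Working session

There is one attempt and no reset: what is moved stays moved. The work goes in short steps, Python scripts to look and compute and a shell command to move; the robot and the scene stay as the last step left them, time stands still between calls to the robot, and variables do not carry over. Pictures are saved under pics/ and viewed, at most 11 in all, crops included, and the job is handed in when it is done.

```bash
ls; mkdir -p pics; python3 - <<'E'
from station import ctrl
import cv2,numpy as np
for n in("top","side"):
    f=ctrl.grab_frame(n); cv2.imwrite(f"pics/{n}0.png",f["img"][:,:,::-1]); np.savez(f"pics/{n}0.npz",**f)
    print(n,f["K"].round(1).tolist(),f["R"].round(3).tolist(),f["t"].round(3))
print(ctrl.get_state())
E
```

```text
pics
top [[356.3, 0.0, 258.8], [0.0, 356.3, 190.5], [0.0, 0.0, 1.0]] [[0.018, -1.0, 0.026], [-0.99, -0.022, -0.138], [0.138, -0.023, -0.99]] [-0.068  0.483  0.877]
side [[459.8, 0.0, 249.0], [0.0, 459.8, 189.0], [0.0, 0.0, 1.0]] [[-0.876, -0.482, -0.002], [-0.3, 0.547, -0.781], [0.378, -0.684, -0.624]] [0.39  0.23  1.164]
{'time_s': 0.1, 'joint_pos': array([-1.31505338e+00,  1.58972505e-01,  1.59808848e+00,  8.63377620e-06,
        1.38622397e+00, -2.10085439e-01]), 'qvel': array([ 0.00054277, -0.0001888 , -0.00355244,  0.00024264,  0.00018621,
        0.00049947]), 'effort': array([-2.64933324e-04, -3.86500633e+01, -3.22961318e+01,  7.02940975e-02,
        3.38895118e-02, -5.07299239e-05]), 'position': array([ 0.25811827, -0.51319698,  0.2247339 ]), 'eef_rot': array([-3.05511724e+00, -7.24730597e-01,  4.73280877e-05]), 'ft_force': array([ 1.01245574e+00,  7.37696966e-05, -1.08774862e+00]), 'wrist_torque': array([-0.01576197,  0.04864033, -0.00942256]), 'grip_force': 0.0, 'opening': 0.09194209987418459}
```

View pics/top0.png

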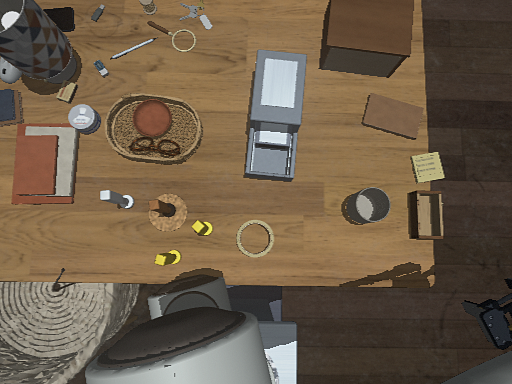

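View pics/side0.png

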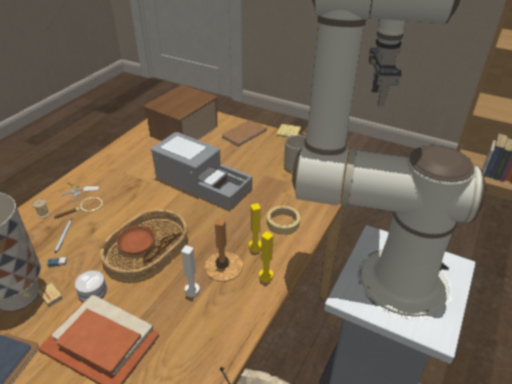

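The top view shows the feeder at (275,115) with its open channel towards the robot, the wooden pusher on its coaster at (167,211), the cup at (366,206) and the tape roll at (255,238). The yellow look-alikes are at (203,228) and (168,257), and the white one at (117,199). The side view agrees: wooden pusher at (222,245), between the white and yellow ones.

```bash
cat > h.py <<'E'
import numpy as np,cv2
def cloud(f):
    z=f["range_z"];v,u=np.mgrid[:z.shape[0],:z.shape[1]];K=f["K"]
    c=np.stack([(u-K[0,2])/K[0,0]*z,(v-K[1,2])/K[1,1]*z,z],-1)
    w=(c-f["t"])@f["R"]; w[z==0]=np.nan
    return w
def box(w,u0,u1,v0,v1,z0,z1):
    p=w[v0:v1,u0:u1].reshape(-1,3); return p[(p[:,2]>z0)&(p[:,2]<z1)]
E
python3 - <<'E'
import numpy as np,cv2
from h import *
f=dict(np.load("pics/top0.npz")); w=cloud(f)
def rect(n,p):
    r=cv2.minAreaRect((p[:,:2]*1000).astype(np.float32)); print(n,len(p),np.round(r[0],1),np.round(r[1],1),round(r[2],1),'zmed',np.median(p[:,2]).round(4), cv2.boxPoints(r).round(0).tolist())
rect("roof",box(w,240,312,45,185,.105,.12))
rect("feeder walls",box(w,240,312,45,190,.044,.06))
rect("feeder all",box(w,240,312,45,190,.03,.12))
rect("block top?",box(w,246,300,120,185,.036,.047))
rect("floor",box(w,246,300,120,185,.004,.016))
rect("pusher top",box(w,145,190,190,230,.14,.16))
rect("pusher>0.06",box(w,145,190,190,230,.075,.16))
for n,b in(("coaster",(140,195,190,235,.003,.008)),("cup",(335,395,180,230,.09,.1)),("tape",(230,280,215,260,.02,.03))):
    p=box(w,*b); c,r=cv2.minEnclosingCircle((p[:,:2]*1000).astype(np.float32)); print(n,len(p),np.round(c,1),round(r,1))
for n,b in(("y1",(190,218,215,240,.13,.17)),("y2",(150,185,245,270,.13,.17)),("w",(95,135,185,212,.13,.17)),("basket",(100,205,90,170,.03,.2))):
    p=box(w,*b); print(n,len(p), p.min(0).round(3),p.max(0).round(3)) if len(p) else 0
f=dict(np.load("pics/side0.npz")); w=cloud(f)
rect("s roof",box(w,145,225,125,180,.105,.12))
rect("s pusher",box(w,210,232,215,275,.07,.16))
rect("s ptop",box(w,210,232,215,275,.145,.16))
p=box(w,200,245,245,282,.003,.008); c,r=cv2.minEnclosingCircle((p[:,:2]*1000).astype(np.float32)); print("s coaster",np.round(c,1),r)
E
python3 - <<'E'
import cv2
a=cv2.imread("pics/top0.png")[40:190,235:320];b=cv2.imread("pics/top0.png")[180:275,95:285]
cv2.imwrite("pics/c1.png",cv2.resize(a,None,fx=4,fy=4,interpolation=cv2.INTER_CUBIC))
E
```

```text
roof 3622 [731.  -99.2] [123.9 184.6] 85.5 zmed 0.1135 [[634.0, -154.0], [818.0, -168.0], [828.0, -45.0], [644.0, -30.0]]
feeder walls 1216 [589.9 -87.9] [123.9 140.9] 85.4 zmed 0.048 [[515.0, -144.0], [655.0, -155.0], [665.0, -32.0], [525.0, -20.0]]
feeder all 5274 [671.4 -93.6] [125.7 304.3] 85.5 zmed 0.1125 [[515.0, -144.0], [818.0, -168.0], [828.0, -43.0], [525.0, -19.0]]
block top? 777 [590.2 -87.8] [119.9 141.3] 85.7 zmed 0.0448 [[515.0, -142.0], [656.0, -153.0], [665.0, -33.0], [524.0, -23.0]]
floor 981 [594.1 -94.1] [175.8 143.4] 1.3 zmed 0.009 [[505.0, -24.0], [508.0, -168.0], [684.0, -164.0], [680.0, -20.0]]
pusher top 117 [431.7 174.7] [22.3 21.7] 8.4 zmed 0.1548 [[419.0, 184.0], [422.0, 162.0], [444.0, 166.0], [441.0, 187.0]]
pusher>0.06 197 [431.6 174.5] [22.9 21.5] 6.8 zmed 0.1507 [[419.0, 184.0], [421.0, 162.0], [444.0, 165.0], [442.0, 186.0]]
coaster 843 [424.2 177.2] 84.3
cup 186 [ 448.7 -328.9] 42.2
tape 398 [363.1 -49.9] 47.5
y1 110 [0.373 0.064 0.131] [0.399 0.092 0.154]
y2 126 [0.301 0.144 0.132] [0.324 0.168 0.154]
w 136 [0.44  0.273 0.131] [0.462 0.294 0.154]
basket 1148 [0.555 0.098 0.03 ] [0.735 0.347 0.049]
s roof 1309 [727.1 -97.2] [130.9 187. ] 84.8 zmed 0.1095 [[628.0, -154.0], [814.0, -171.0], [826.0, -41.0], [640.0, -24.0]]
s pusher 310 [427.  178.2] [22.9 25.2] 9.3 zmed 0.1205 [[414.0, 189.0], [418.0, 164.0], [440.0, 168.0], [436.0, 193.0]]
s ptop 74 [427.4 178.3] [22.7 24.9] 7.1 zmed 0.1518 [[415.0, 189.0], [418.0, 165.0], [440.0, 167.0], [437.0, 192.0]]
s coaster [431.1 179.2] 58.9144401550293
```

View pics/c1.png

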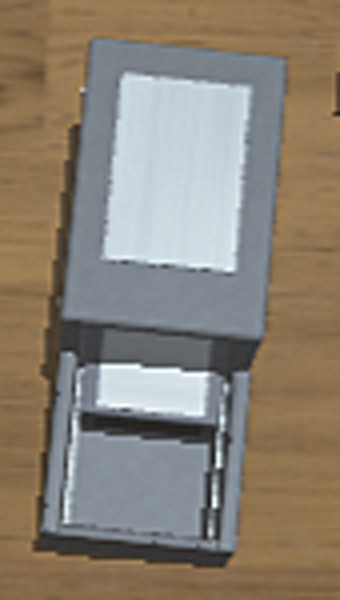

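The crop shows the block in the channel, with its front top edge at about pixel row 143, and the roof beyond it. The roof size and the pusher's top height match the given sizes. I'll go above the pusher now.

```bash
python3 -m inch '[[60,[50,150,20],[0,0,-5]],[60,[172,690,20],[0,0,-19]],[60,[172,690,20],[0,0,-19]],[60,[172,690,20],[0,0,-19]],[60,[172,690,20],[0,0,-19]],[60,[172,690,20],[0,0,-19]],[60,[172,690,20],[0,0,-19]],[60,[172,690,20],[0,0,-19]],[60,[172,690,20],[0,0,-19]],[60,[172,690,20],[0,0,-19]],[60,[172,690,20],[0,0,-19]],[60,[172,690,20],[0,0,-19]]]'
```

```text
time_s: 1.3
position: [0.4036, 0.0698, 0.2432]
eef_rot: [3.134, 0.211, 0.001]
ft_force: [0.5, -0.3, -1.1]
opening: 0.055
grip_force: 0.0
```

```bash
python3 -m inch '[[60,[25,100,0],[0,0,0]],[60,[25,100,0],[0,0,0]],[60,[25,100,0],[0,0,0]],[60,[25,100,0],[0,0,0]],[60,[25,100,0],[0,0,0]]]'; python3 - <<'E'
from station import ctrl
import cv2,numpy as np
from h import *
s=ctrl.get_state();print(s["position"].round(4),s["eef_rot"].round(3),s["joint_pos"].round(2))
f=ctrl.grab_frame("side");cv2.imwrite("pics/side1.png",f["img"][:,:,::-1]);w=cloud(f)
for z0,z1 in((.075,.1),(.1,.125),(.125,.148)):
    p=box(w,205,235,215,275,z0,z1);print(len(p),np.median(p,0).round(4))
# block and walls heights (side)
from h import *
g=dict(np.load("pics/top0.npz"));w=cloud(g);o=np.array([.637,-.091]);a=np.radians(-4.5);ex=np.array([np.cos(a),np.sin(a)]);ey=np.array([-ex[1],ex[0]])
p=box(w,246,305,120,185,.02,.075);q=np.c_[(p[:,:2]-o)@ex,(p[:,:2]-o)@ey,p[:,2]]*1000
m=(abs(q[:,1])<40)&(q[:,2]>32)&(q[:,0]>-100)&(q[:,0]<0)
b=q[m];print("blocktop",len(b),b.min(0).round(1),np.percentile(b[:,0],[5,50,95]).round(1),np.median(b[:,2]))
m=(q[:,2]>50)&(q[:,0]<-20);print("walls y",q[m].min(0).round(1),q[m].max(0).round(1))
im=g["img"][190:235,140:200].astype(int);hs=cv2.cvtColor(g["img"],cv2.COLOR_RGB2HSV)
print(g["img"][198,152],g["img"][222,180],g["img"][235,140])
E
```

```text
time_s: 1.8
position: [0.4286, 0.1667, 0.243]
eef_rot: [3.134, 0.209, -0.001]
ft_force: [-0.8, -0.0, 0.5]
opening: 0.0551
grip_force: 0.0
[0.4286 0.1667 0.243 ] [ 3.134e+00  2.090e-01 -1.000e-03] [ 0.11 -0.16  1.88 -0.    1.42  1.55]
78 [0.4218 0.1865 0.0875]
83 [0.421  0.186  0.1128]
75 [0.4223 0.1861 0.1379]
blocktop 443 [-36.  -39.9  32.4] [-34.7 -19.4  -2. ] 45.25720345868711
walls y [-117.6  -62.5   50. ] [-20.1  61.4  59.7]
[122  99  72] [175 141  98] [146 118  80]
```

View pics/side1.png

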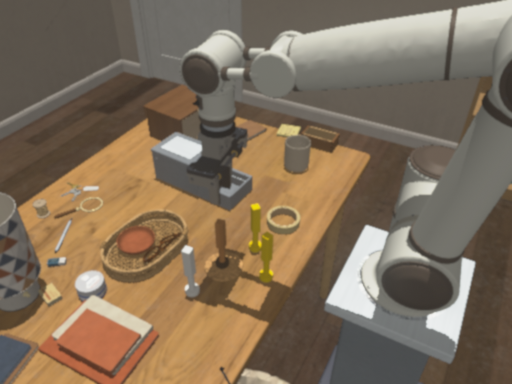

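The side view shows the open gripper at about (215,190), right above the wooden pusher at (222,225), with the look-alikes clear of it. I'll descend.

```bash
python3 -m inch '[[60,[1,10,0],[0,0,0]],[60,[1,10,-40],[0,0,0]],[60,[1,10,-70],[0,0,0]],[60,[1,10,-80],[0,0,0]],[60,[1,10,-80],[0,0,0]],[60,[1,10,-80],[0,0,0]]]'; python3 - <<'E'
from station import ctrl
import cv2,numpy as np
from h import *
s=ctrl.get_state();print(s["position"].round(4),s["eef_rot"].round(3))
f=ctrl.grab_frame("top");g=ctrl.grab_frame("side")
a=cv2.resize(f["img"][160:270,90:240,::-1],None,fx=2.6,fy=2.6);b=cv2.resize(g["img"][150:290,150:290,::-1],None,fx=2.6,fy=2.6)
h=max(a.shape[0],b.shape[0]);a=cv2.copyMakeBorder(a,0,h-a.shape[0],0,0,0);b=cv2.copyMakeBorder(b,0,h-b.shape[0],0,0,0)
cv2.imwrite("pics/c2.png",np.hstack([a,b]))
E
```

```text
time_s: 2.45
position: [0.4308, 0.1776, 0.1647]
eef_rot: [-3.134, -0.21, -0.003]
ft_force: [-0.0, -0.4, 0.4]
opening: 0.0552
grip_force: 0.0
[0.4308 0.1776 0.1647] [-3.134e+00 -2.100e-01 -3.000e-03]
```

View pics/c2.png

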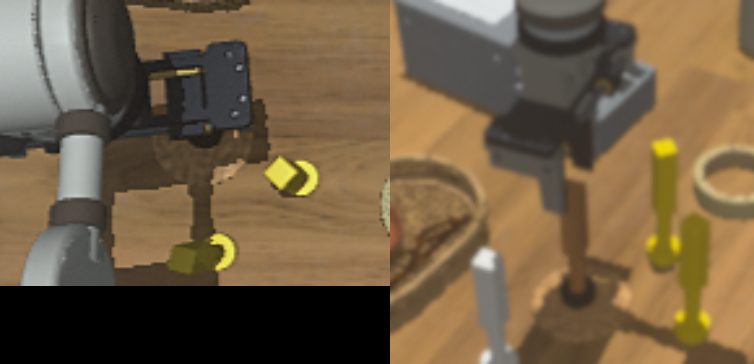

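The fingers straddle the handle top (side crop, about (570,180)). I'll descend to the grasp height and close.

```bash
python3 -m inch '[[60,[0,-1,-25],[0,0,0]],[60,[0,-1,-50],[0,0,0]],[60,[0,-1,-70],[0,0,0]],[60,[0,-1,-79],[0,0,0]],[60,[0,-1,-79],[0,0,0]],[0,[0,-1,-79],[0,0,0]],[0,[0,-1,-79],[0,0,0]],[0,[0,-1,-79],[0,0,0]],[0,[0,-1,-79],[0,0,0]],[0,[0,-1,-79],[0,0,0]],[0,[0,-1,-79],[0,0,0]]]'
```

```text
time_s: 3.65
position: [0.4302, 0.1767, 0.0848]
eef_rot: [-3.135, -0.211, -0.001]
ft_force: [-0.1, -0.1, 3.3]
opening: 0.0218
grip_force: 30.0
```

The handle is held (21.8 mm opening). I'll lift while computing the turn.

```bash
python3 -m inch '[[0,[0,0,30],[0,0,0]],[0,[0,0,80],[0,0,0]],[0,[0,0,130],[0,0,0]],[0,[0,0,165],[0,0,0]],[0,[0,0,165],[0,0,0]],[0,[0,0,165],[0,0,0]]]'; python3 - <<'E'
from scipy.spatial.transform import Rotation as R
import numpy as np
a=np.radians(-4.5);ey=np.array([-np.sin(a),np.cos(a),0])
t=R.from_rotvec(ey*np.radians(-45))*R.from_euler('z',-12.2,degrees=True)
print(t.as_rotvec(degrees=True).round(1))
E
```

```text
time_s: 4.25
position: [0.4299, 0.1767, 0.2493]
eef_rot: [-3.134, -0.211, -0.001]
ft_force: [-0.1, 0.2, -1.8]
opening: 0.022
grip_force: 30.0
[  1.3 -45.1 -11.6]
```

```bash
python3 -m inch '[[0,[20,-40,10],[0.2,-5,-1.5]],[0,[35,-80,10],[0.4,-12,-3]],[0,[45,-120,10],[0.6,-20,-5]],[0,[60,-160,10],[0.8,-28,-7]],[0,[70,-200,10],[1,-35,-9]],[0,[80,-240,10],[1.2,-42,-11]],[0,[86,-258,10],[1.3,-45.1,-11.6]],[0,[86,-258,10],[1.3,-45.1,-11.6]],[0,[86,-258,10],[1.3,-45.1,-11.6]],[0,[86,-258,10],[1.3,-45.1,-11.6]]]';  python3 - <<'E'
from station import ctrl
import cv2,numpy as np
from scipy.spatial.transform import Rotation as R
s=ctrl.get_state();print(s["position"].round(4),s["joint_pos"].round(2),R.from_rotvec(s["eef_rot"]).as_matrix().round(3).tolist())
g=ctrl.grab_frame("side");cv2.imwrite("pics/side2.png",g["img"][:,:,::-1])
E
```

```text
time_s: 5.25
position: [0.5158, -0.0802, 0.2587]
eef_rot: [2.876, -0.112, 1.189]
ft_force: [0.4, 0.7, -0.5]
opening: 0.0218
grip_force: 30.0
[ 0.5158 -0.0802  0.2587] [-0.62 -0.62  2.36  0.55  0.78  0.76] [[0.706, -0.077, 0.704], [-0.056, -0.997, -0.053], [0.706, -0.002, -0.708]]
```

View pics/side2.png

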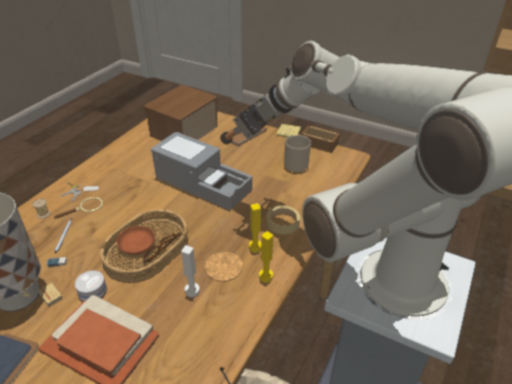

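The side view shows the pusher held, leaning, with its foot at about (228,137) ahead of the gripper. The coaster at (223,266) is now empty. I'll lower into the open channel and measure.

```bash
python3 -m inch '[[0,[0,-1,-35],[0,0,0]],[0,[0,-1,-75],[0,0,0]],[0,[0,-1,-115],[0,0,0]],[0,[0,-1,-135],[0,0,0]],[0,[0,-1,-145],[0,0,0]],[0,[0,-1,-145],[0,0,0]],[0,[0,-1,-145],[0,0,0]]]';  python3 - <<'E'
from station import ctrl
import cv2,numpy as np
from h import *
from scipy.spatial.transform import Rotation as R
s=ctrl.get_state();print(s["joint_pos"].round(2))
f=ctrl.grab_frame("top");g=ctrl.grab_frame("side")
np.savez("pics/top1.npz",**f)
p=s["position"];d=R.from_rotvec(s["eef_rot"]).as_matrix()
foot=p+.08*d[:,2]; print("foot",foot.round(4))
for F in(f,g):
    c=F["R"]@foot+F["t"];u=F["K"]@c;print("px",(u[:2]/u[2]).round(1))
a=cv2.resize(f["img"][40:260,210:360,::-1],None,fx=2.6,fy=2.6);b=cv2.resize(g["img"][80:240,140:300,::-1],None,fx=2.5,fy=2.5)
h=max(a.shape[0],b.shape[0]);b=cv2.copyMakeBorder(b,0,h-b.shape[0],0,0,0)
cv2.imwrite("pics/c3.png",np.hstack([a,b]))
# coaster
w=cloud(f);hs=cv2.cvtColor(f["img"],cv2.COLOR_RGB2HSV)
pp=box(w,135,200,180,245,.0035,.008);print(len(pp),np.median(pp,0).round(4))
w=cloud(g);pp=box(w,195,250,240,290,.0025,.008);print(len(pp),np.median(pp,0).round(4))
E
```

```text
time_s: 6.0
position: [0.5164, -0.0817, 0.1149]
eef_rot: [2.873, -0.112, 1.192]
ft_force: [-0.1, -0.2, -0.1]
opening: 0.0217
grip_force: 30.0
[-0.62 -0.33  2.49  0.97  0.46  0.25]
foot [ 0.5729 -0.086   0.0584]
px [270.8 154.5]
px [226.  177.8]
1085 [0.426  0.1782 0.0054]
510 [0.4213 0.1837 0.0038]
```

View pics/c3.png

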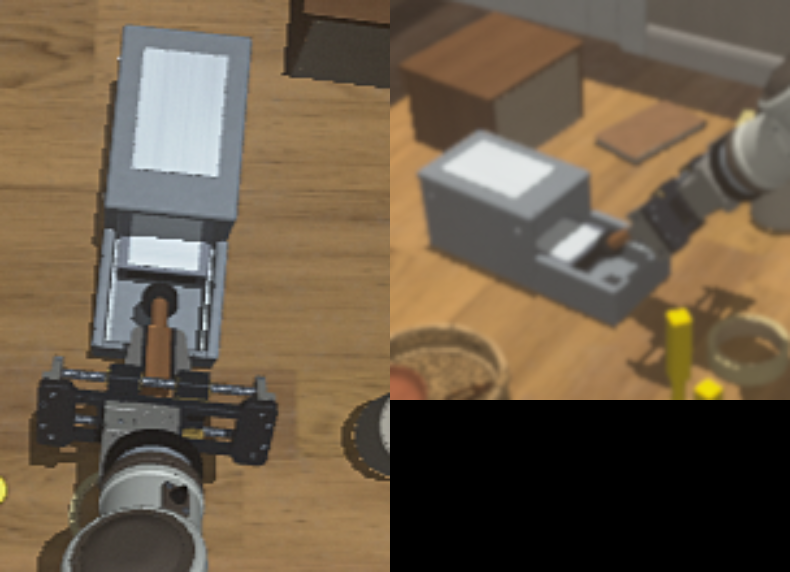

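The foot hangs over the open channel at about top-image pixel (271,156), centred between the walls and short of the block. I'll lower the last 35 mm and then make the first nudge.

```bash
python3 -m inch '[[0,[0,0,-15],[0,0,0]],[0,[0,0,-25],[0,0,0]],[0,[0,0,-32],[0,0,0]],[0,[0,0,-34],[0,0,0]],[0,[0,0,-34],[0,0,0]],[0,[0,0,-34],[0,0,0]],[0,[0,0,-34],[0,0,0]]]';  python3 - <<'E'
from station import ctrl
s=ctrl.get_state();print(s["joint_pos"].round(2),s["ft_force"],s["position"])
E
```

```text
time_s: 6.8
position: [0.5163, -0.0826, 0.0812]
eef_rot: [2.872, -0.113, 1.193]
ft_force: [0.2, 0.0, -1.1]
opening: 0.0219
grip_force: 30.0
[-0.62 -0.22  2.5   1.2   0.4  -0.  ] [ 0.23924668  0.00894124 -1.06555727] [ 0.51630661 -0.08264615  0.08116099]
```

```bash
python3 -m inch '[[0,[5,-0.4,0],[0,0,0]],[0,[10,-0.8,0],[0,0,0]],[0,[13,-1,0],[0,0,0]],[0,[15,-1.2,0],[0,0,0]],[0,[17,-1.3,0],[0,0,0]],[0,[19,-1.5,0],[0,0,0]],[0,[21,-1.7,0],[0,0,0]],[0,[23,-1.8,0],[0,0,0]],[0,[25,-2,0],[0,0,0]]]'; python3 -m inch '[[0,[-4,0.3,0],[0,0,0]],[0,[-8,0.6,0],[0,0,0]],[0,[-8,0.6,0],[0,0,0]]]'; python3 - <<'E'
from station import ctrl
import cv2,numpy as np
from h import *
s=ctrl.get_state();print(s["joint_pos"].round(2))
f=ctrl.grab_frame("top");w=cloud(f);o=np.array([.637,-.091]);a=np.radians(-4.5);ex=np.array([np.cos(a),np.sin(a)]);ey=np.array([-ex[1],ex[0]])
for F in(dict(np.load("pics/top0.npz")),f):
    w=cloud(F);p=box(w,246,305,120,185,.035,.05);q=np.c_[(p[:,:2]-o)@ex,(p[:,:2]-o)@ey,p[:,2]]*1000
    b=q[(abs(q[:,1])<42)&(abs(q[:,1])>20)&(q[:,0]>-100)&(q[:,0]<0)&(q[:,2]>38)];print("blocktop",len(b),np.percentile(b[:,0],[1,5,50]).round(1))
cv2.imwrite("pics/c4.png",cv2.resize(f["img"][100:190,240:310,::-1],None,fx=6,fy=6,interpolation=cv2.INTER_CUBIC))
E
```

```text
time_s: 7.7
position: [0.5408, -0.0842, 0.0801]
eef_rot: [2.873, -0.114, 1.191]
ft_force: [-3.0, 0.6, 0.0]
opening: 0.0219
grip_force: 30.0
time_s: 8.0
position: [0.5323, -0.0837, 0.0801]
eef_rot: [2.873, -0.115, 1.191]
ft_force: [-0.0, -0.8, -0.8]
opening: 0.0216
grip_force: 30.0
[-0.59 -0.16  2.45  1.23  0.38 -0.01]
blocktop 231 [-34.7 -33.9 -18.5]
blocktop 186 [-27.4 -26.8 -14.5]
```

View pics/c4.png

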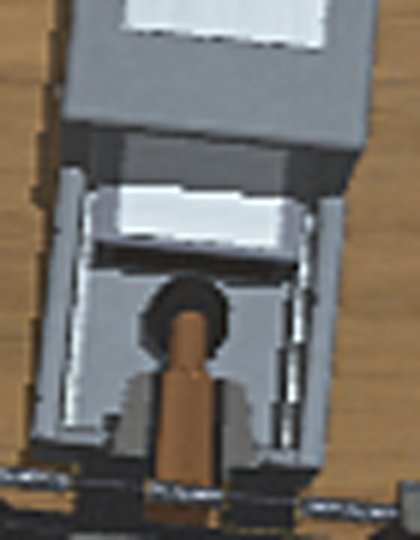

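The block's front edge has moved in about 7 mm under a 3 N push, and the foot is clear of it again at crop (185,285). That agrees with the pose-based contact estimate. Next nudges.

```bash
python3 -m inch '[[0,[4,-0.3,0],[0,0,0]],[0,[7,-0.5,0],[0,0,0]],[0,[9,-0.7,0],[0,0,0]],[0,[11,-0.9,0],[0,0,0]],[0,[13,-1,0],[0,0,0]],[0,[15,-1.2,0],[0,0,0]],[0,[17,-1.3,0],[0,0,0]],[0,[18,-1.4,0],[0,0,0]]]'; python3 -m inch '[[0,[-4,0.3,0],[0,0,0]],[0,[-8,0.6,0],[0,0,0]],[0,[-8,0.6,0],[0,0,0]]]';python3 -m inch '[[0,[4,-0.3,0],[0,0,0]],[0,[7,-0.5,0],[0,0,0]],[0,[9,-0.7,0],[0,0,0]],[0,[11,-0.9,0],[0,0,0]],[0,[13,-1,0],[0,0,0]],[0,[15,-1.2,0],[0,0,0]],[0,[17,-1.3,0],[0,0,0]],[0,[18,-1.4,0],[0,0,0]]]'; python3 -m inch '[[0,[-4,0.3,0],[0,0,0]],[0,[-8,0.6,0],[0,0,0]],[0,[-8,0.6,0],[0,0,0]]]'; python3 -c '
from station import ctrl
print(ctrl.get_state()["joint_pos"].round(2))'
```

```text
time_s: 8.85
position: [0.551, -0.0852, 0.0803]
eef_rot: [2.873, -0.114, 1.191]
ft_force: [-3.1, -0.5, -0.5]
opening: 0.0218
grip_force: 30.0
time_s: 9.15
position: [0.5422, -0.0843, 0.08]
eef_rot: [2.874, -0.114, 1.191]
ft_force: [-0.7, -0.0, -0.8]
opening: 0.022
grip_force: 30.0
time_s: 9.95
position: [0.561, -0.086, 0.0802]
eef_rot: [2.873, -0.114, 1.191]
ft_force: [-1.9, -0.3, 0.8]
opening: 0.0219
grip_force: 30.0
time_s: 10.25
position: [0.5522, -0.0851, 0.08]
eef_rot: [2.874, -0.114, 1.191]
ft_force: [-0.6, -0.5, -1.0]
opening: 0.0218
grip_force: 30.0
[-0.56 -0.1   2.4   1.25  0.35 -0.02]
```

```bash
python3 -m inch '[[0,[4,-0.3,0],[0,0,0]],[0,[7,-0.5,0],[0,0,0]],[0,[9,-0.7,0],[0,0,0]],[0,[11,-0.9,0],[0,0,0]],[0,[13,-1,0],[0,0,0]],[0,[15,-1.2,0],[0,0,0]],[0,[17,-1.3,0],[0,0,0]],[0,[18,-1.4,0],[0,0,0]]]'; python3 -m inch '[[0,[-4,0.3,0],[0,0,0]],[0,[-8,0.6,0],[0,0,0]],[0,[-8,0.6,0],[0,0,0]]]';python3 -m inch '[[0,[4,-0.3,0],[0,0,0]],[0,[7,-0.5,0],[0,0,0]],[0,[9,-0.7,0],[0,0,0]],[0,[11,-0.9,0],[0,0,0]],[0,[13,-1,0],[0,0,0]],[0,[15,-1.2,0],[0,0,0]],[0,[17,-1.3,0],[0,0,0]],[0,[18,-1.4,0],[0,0,0]]]'; python3 -m inch '[[0,[-4,0.3,0],[0,0,0]],[0,[-8,0.6,0],[0,0,0]],[0,[-8,0.6,0],[0,0,0]]]'; python3 -c '
from station import ctrl
import cv2
print(ctrl.get_state()["joint_pos"].round(2))
f=ctrl.grab_frame("side")
cv2.imwrite("pics/c5.png",cv2.resize(f["img"][100:240,140:300,::-1],None,fx=4,fy=4))'
```

```text
time_s: 11.05
position: [0.571, -0.0868, 0.0803]
eef_rot: [2.873, -0.114, 1.191]
ft_force: [-2.8, -0.3, 1.4]
opening: 0.0223
grip_force: 30.0
time_s: 11.35
position: [0.5622, -0.0859, 0.08]
eef_rot: [2.874, -0.114, 1.191]
ft_force: [-0.3, -0.2, -0.3]
opening: 0.0218
grip_force: 30.0
time_s: 12.15
position: [0.581, -0.0876, 0.0802]
eef_rot: [2.873, -0.114, 1.191]
ft_force: [-2.7, -0.1, 1.0]
opening: 0.022
grip_force: 30.0
time_s: 12.45
position: [0.5722, -0.0867, 0.08]
eef_rot: [2.874, -0.114, 1.191]
ft_force: [0.8, 0.5, -0.9]
opening: 0.0219
grip_force: 30.0
[-0.53 -0.04  2.34  1.26  0.33 -0.01]
```

View pics/c5.png

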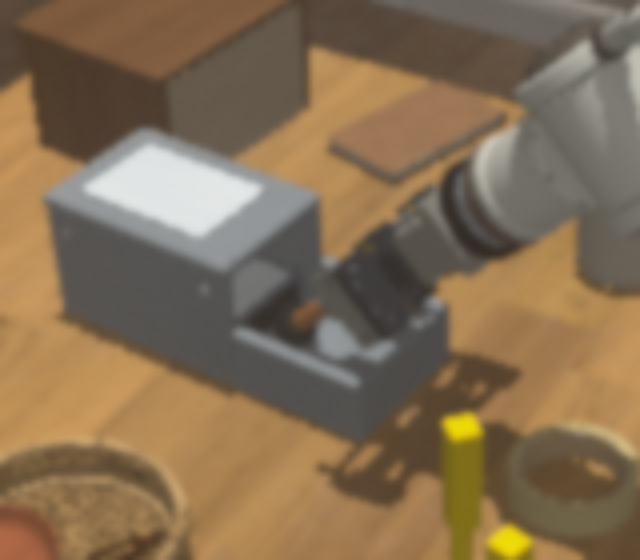

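The side crop shows the foot under the roof, lying against a clear gap at about (300,320); the gripper stays outside the roof. The estimated slide is 53 mm, so contact may come from here on. I'll read the force at each small step.

```bash
g(){ grep -E 'position|ft_force'|tr '\n' ' ';echo; }
python3 -m inch '[[0,[4,-0.3,0],[0,0,0]],[0,[7,-0.5,0],[0,0,0]],[0,[8,-0.6,0],[0,0,0]]]'|g
python3 -m inch '[[0,[2,-0.2,0],[0,0,0]]]'|g
python3 -m inch '[[0,[2,-0.1,0],[0,0,0]]]'|g
python3 -m inch '[[0,[2,-0.2,0],[0,0,0]]]'|g
python3 -m inch '[[0,[2,-0.1,0],[0,0,0]]]'|g
python3 -m inch '[[0,[1,-0.1,0],[0,0,0]]]'|g
python3 -m inch '[[0,[1,-0.1,0],[0,0,0]]]'|g
python3 -m inch '[[0,[-5,0.4,0],[0,0,0]],[0,[-8,0.6,0],[0,0,0]],[0,[-8,0.6,0],[0,0,0]]]'|g
```

```text
position: [0.5812, -0.0877, 0.0803] ft_force: [-2.3, -1.0, 1.1] 
position: [0.5829, -0.0878, 0.0801] ft_force: [-2.5, -0.2, 1.3] 
position: [0.5849, -0.0879, 0.0802] ft_force: [-3.6, -0.4, 0.6] 
position: [0.5869, -0.0881, 0.0802] ft_force: [-2.5, -0.4, 0.1] 
position: [0.5889, -0.0882, 0.0802] ft_force: [-2.4, -0.7, 1.0] 
position: [0.5899, -0.0883, 0.0802] ft_force: [-1.9, 0.8, 0.1] 
position: [0.5909, -0.0884, 0.0802] ft_force: [-3.2, -0.3, 0.0] 
position: [0.5823, -0.0876, 0.0802] ft_force: [-0.2, -0.4, -0.5]
```

```bash
g(){ grep -E 'position|ft_force'|tr '\n' ' ';echo; }
python3 -m inch '[[0,[4,-0.3,0],[0,0,0]],[0,[7,-0.5,0],[0,0,0]],[0,[8,-0.6,0],[0,0,0]]]'|g
python3 -m inch '[[0,[1,-0.1,0],[0,0,0]]]'|g
python3 -m inch '[[0,[1,-0.1,0],[0,0,0]]]'|g
python3 -m inch '[[0,[1,-0.1,0],[0,0,0]]]'|g
python3 -m inch '[[0,[1,0,0],[0,0,0]]]'|g
python3 -m inch '[[0,[1,-0.1,0],[0,0,0]]]'|g
python3 -m inch '[[0,[1,-0.1,0],[0,0,0]]]'|g
python3 -m inch '[[0,[1,-0.1,0],[0,0,0]]]'|g
python3 -m inch '[[0,[-5,0.4,0],[0,0,0]],[0,[-8,0.6,0],[0,0,0]],[0,[-8,0.6,0],[0,0,0]]]'|g
```

```text
position: [0.5912, -0.0885, 0.0804] ft_force: [-2.6, 0.8, 0.5] 
position: [0.592, -0.0885, 0.0802] ft_force: [-3.5, 0.4, 0.1] 
position: [0.5929, -0.0886, 0.0802] ft_force: [-3.1, 1.0, 1.3] 
position: [0.5938, -0.0886, 0.0802] ft_force: [-3.4, -0.1, 0.7] 
position: [0.5948, -0.0887, 0.0802] ft_force: [-3.3, -0.2, 0.2] 
position: [0.5958, -0.0888, 0.0802] ft_force: [-2.7, -0.2, 1.0] 
position: [0.5969, -0.0889, 0.0803] ft_force: [-2.6, -0.2, 0.3] 
position: [0.5979, -0.089, 0.0802] ft_force: [-2.6, -0.6, 0.6] 
position: [0.5893, -0.0881, 0.0801] ft_force: [-0.0, 0.2, -0.8]
```

```bash
g(){ grep -E 'position|ft_force'|tr '\n' ' ';echo; }
python3 -m inch '[[0,[4,-0.3,0],[0,0,0]],[0,[7,-0.5,0],[0,0,0]],[0,[8,-0.6,0],[0,0,0]]]'|g
python3 -m inch '[[0,[1,-0.1,0],[0,0,0]]]'|g
python3 -m inch '[[0,[1,-0.1,0],[0,0,0]]]'|g
python3 -m inch '[[0,[1,-0.1,0],[0,0,0]]]'|g
python3 -m inch '[[0,[1,0,0],[0,0,0]]]'|g
python3 -m inch '[[0,[1,-0.1,0],[0,0,0]]]'|g
python3 -m inch '[[0,[1,-0.1,0],[0,0,0]]]'|g
python3 -m inch '[[0,[1,-0.1,0],[0,0,0]]]'|g
python3 -m inch '[[0,[-5,0.4,0],[0,0,0]],[0,[-8,0.6,0],[0,0,0]],[0,[-8,0.6,0],[0,0,0]]]'|g;  python3 -c '
from station import ctrl
print(ctrl.get_state()["joint_pos"].round(2))'
```

```text
position: [0.5982, -0.0891, 0.0804] ft_force: [-3.6, -0.0, 0.1] 
position: [0.5989, -0.0891, 0.0802] ft_force: [-2.5, 0.1, 1.3] 
position: [0.5998, -0.0891, 0.0802] ft_force: [-3.8, 0.5, 1.0] 
position: [0.6007, -0.0892, 0.0802] ft_force: [-4.2, 0.1, 2.0] 
position: [0.6017, -0.0893, 0.0801] ft_force: [-5.5, -0.8, 2.4] 
position: [0.6027, -0.0894, 0.0802] ft_force: [-6.3, -0.9, 3.4] 
position: [0.6037, -0.0895, 0.0801] ft_force: [-5.9, -0.3, 2.5] 
position: [0.6047, -0.0896, 0.0801] ft_force: [-6.7, -0.0, 3.6] 
position: [0.5964, -0.0888, 0.0801] ft_force: [0.4, 0.0, -0.6] 
[-0.51  0.03  2.28  1.27  0.31  0.01]
```

The force rose from a steady 2.7 N to 6.7 N between x = 0.600 and 0.605. That is the pack, compressed by about 5 mm, so the block bears on it. I'll withdraw back along the channel and then up.

```bash
python3 -m inch '[[0,[-15,1.2,0],[0,0,0]],[0,[-40,3.1,0],[0,0,0]],[0,[-65,5.1,0],[0,0,0]],[0,[-77,6,0],[0,0,0]],[0,[-79,6.2,0],[0,0,0]],[0,[-79,6.2,0],[0,0,0]],[0,[-79,6.2,20],[0,0,0]],[0,[-79,6.2,60],[0,0,0]],[0,[-79,6.2,100],[0,0,0]],[0,[-79,6.2,140],[0,0,0]],[0,[-79,6.2,180],[0,0,0]],[0,[-79,6.2,180],[0,0,0]]]'; python3 - <<'E'
from station import ctrl
import numpy as np,cv2
from h import *
from scipy.spatial.transform import Rotation as R
s=ctrl.get_state(); c=R.from_rotvec(s["eef_rot"])
t=R.from_rotvec([-3.135,-.211,-.001])*c.inv()
print("turn",t.as_rotvec(degrees=True).round(1),"shift",((np.array([.4302,.1767,.25])-s["position"])*1000).round(1))
print(s["position"],s["joint_pos"].round(2))
f=ctrl.grab_frame("top");w=cloud(f);o=np.array([.637,-.091]);a=np.radians(-4.5);ex=np.array([np.cos(a),np.sin(a)]);ey=np.array([-ex[1],ex[0]])
m=f["img"].copy();cv2.imwrite("pics/t5.png",m[:,:,::-1])
for n,b in(("cup",(335,395,180,230,.09,.1)),("tape",(230,280,215,260,.02,.03))):
    p=box(w,*b)
    if len(p):c,r=cv2.minEnclosingCircle((p[:,:2]*1000).astype(np.float32)); print(n,len(p),np.round(c,1),round(r,1))
# coaster in colour: residual vs top0
p=box(w,140,195,185,240,.0035,.0075);h=np.percentile(p,[2,98],0).round(3);print(h)
g=f["img"][185:240,135:200];hs=cv2.cvtColor(g,cv2.COLOR_RGB2HSV);print(hs[::6,::6,2].tolist())
E
```

```text
time_s: 17.5
position: [0.5211, -0.0845, 0.2698]
eef_rot: [2.86, -0.109, 1.207]
ft_force: [0.9, 0.4, -0.2]
opening: 0.022
grip_force: 30.0
turn [-1.  45.8 11.4] shift [-90.9 261.2 -19.8]
[ 0.52111274 -0.08449991  0.26976575] [-0.62 -0.62  2.34  0.55  0.78  0.76]
cup 185 [ 449.  -329.3] 42.4
tape 86 [379.2 -17.6] 29.3
[[0.377 0.13  0.004]
 [0.477 0.226 0.007]]
[[130, 129, 130, 126, 125, 120, 121, 112, 116, 119, 127], [131, 135, 132, 131, 126, 129, 128, 129, 125, 131, 133], [133, 131, 133, 125, 174, 174, 139, 150, 122, 121, 123], [118, 124, 116, 164, 155, 177, 165, 191, 141, 131, 132], [126, 126, 123, 161, 163, 166, 128, 143, 155, 120, 120], [152, 144, 140, 174, 158, 164, 135, 176, 156, 136, 136], [129, 141, 129, 169, 166, 170, 168, 149, 174, 123, 86], [132, 138, 139, 143, 176, 158, 147, 212, 147, 146, 228], [151, 139, 141, 137, 145, 146, 145, 145, 144, 140, 146], [145, 142, 141, 140, 137, 137, 137, 140, 141, 146, 129]]
```

```bash
python3 -m inch '[[0,[-10,40,0],[-0.1,5,1.5]],[0,[-20,80,0],[-0.3,13,3]],[0,[-30,120,0],[-0.5,21,5]],[0,[-45,160,0],[-0.7,29,7]],[0,[-60,200,0],[-0.9,36,9]],[0,[-75,240,0],[-1,43,11]],[0,[-91,260,-10],[-1,45.4,11.4]],[0,[-91,260,-20],[-1,45.4,11.4]],[0,[-91,260,-20],[-1,45.4,11.4]],[0,[-91,260,-20],[-1,45.4,11.4]],[0,[-91,260,-20],[-1,45.4,11.4]]]'; python3 - <<'E'
from station import ctrl
import numpy as np,cv2
from h import *
from scipy.spatial.transform import Rotation as R
s=ctrl.get_state(); c=R.from_rotvec(s["eef_rot"])
t=R.from_rotvec([-3.135,-.211,-.001])*c.inv()
print("turn",t.as_rotvec(degrees=True).round(1),"shift",((np.array([.4302,.1767,.0848])-s["position"])*1000).round(1))
g=ctrl.grab_frame("side");f=ctrl.grab_frame("top");w=cloud(g)
hs=cv2.cvtColor(g["img"],cv2.COLOR_RGB2HSV)
m=np.abs(w[...,0]-.43)<.05;m&=np.abs(w[...,1]-.177)<.05
for z0 in np.arange(.165,.245,.01):
    p=w[m&(w[...,2]>z0)&(w[...,2]<z0+.01)];print(z0.round(3),len(p),np.median(p,0).round(4) if len(p) else 0)
w=cloud(f)
for n,b in(("tape",(225,285,210,265,.018,.03)),):
    p=box(w,*b);cc,r=cv2.minEnclosingCircle((p[:,:2]*1000).astype(np.float32)); print(n,len(p),np.round(cc,1),round(r,1))
a=cv2.resize(f["img"][40:260,150:390,::-1],None,fx=1.7,fy=1.7);b=cv2.resize(g["img"][110:300,150:290,::-1],None,fx=2.6,fy=2.6)
h=max(a.shape[0],b.shape[0]);a=cv2.copyMakeBorder(a,0,h-a.shape[0],0,0,0);b=cv2.copyMakeBorder(b,0,h-b.shape[0],0,0,0)
cv2.imwrite("pics/c6.png",np.hstack([a,b]))
E
```

```text
time_s: 18.65
position: [0.4272, 0.1763, 0.2405]
eef_rot: [-3.132, -0.2, 0.007]
ft_force: [-0.6, 0.0, -1.4]
opening: 0.0219
grip_force: 30.0
turn [-0.2 -0.3  0.4] shift [   3.     0.4 -155.7]
0.165 113 [0.4189 0.1834 0.172 ]
0.175 18 [0.4211 0.1845 0.1803]
0.185 22 [0.4205 0.1835 0.1906]
0.195 24 [0.4218 0.1825 0.2003]
0.205 20 [0.4207 0.1828 0.2098]
0.215 9 [0.4179 0.1822 0.217 ]
0.225 33 [0.4152 0.184  0.2324]
0.235 52 [0.4154 0.1966 0.2407]
tape 398 [363.  -49.6] 47.5
```

View pics/c6.png

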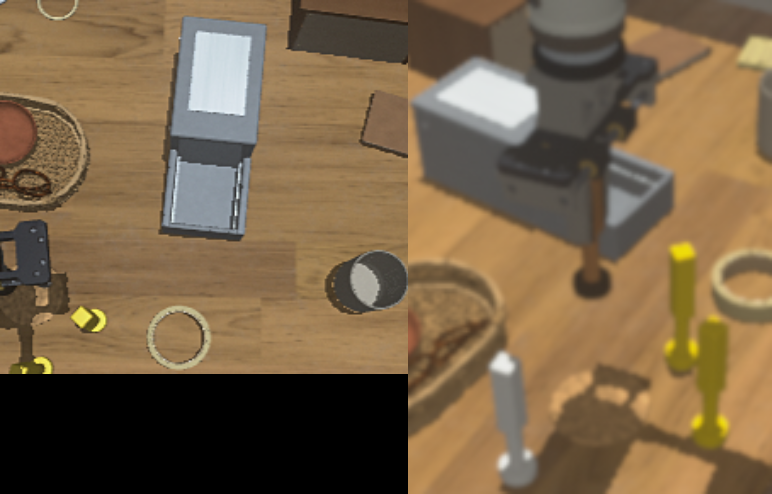

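The pusher hangs upright over its coaster (side crop, foot (591,283) over coaster (600,405)). The block has gone under the roof, and the cup and tape roll have not moved. I'll lower and set it down.

```bash
python3 -m inch '[[0,[3,0,-30],[-0.2,-0.3,0.4]],[0,[3,0,-75],[-0.2,-0.3,0.4]],[0,[3,0,-115],[-0.2,-0.3,0.4]],[0,[3,0,-140],[-0.2,-0.3,0.4]],[0,[3,0,-150],[-0.2,-0.3,0.4]],[0,[3,0,-153],[-0.2,-0.3,0.4]],[0,[3,0,-154],[-0.2,-0.3,0.4]],[0,[3,0,-154],[-0.2,-0.3,0.4]],[0,[3,0,-154],[-0.2,-0.3,0.4]]]'
```

```text
time_s: 19.65
position: [0.431, 0.1774, 0.0877]
eef_rot: [3.134, 0.214, 0.004]
ft_force: [-0.3, -0.3, -0.9]
opening: 0.0221
grip_force: 30.0
```

```bash
python3 -m inch '[[0,[0,0,-1],[0,0,0]],[0,[0,0,-2],[0,0,0]],[0,[0,0,-2],[0,0,0]]]';  python3 -m inch '[[0,[0,0,-0.5],[0,0,0]],[0,[0,0,-1],[0,0,0]],[0,[0,0,-1],[0,0,0]]]'
```

```text
time_s: 19.95
position: [0.4302, 0.1774, 0.0848]
eef_rot: [3.134, 0.214, 0.001]
ft_force: [0.0, -0.4, 2.1]
opening: 0.022
grip_force: 30.0
time_s: 20.25
position: [0.4304, 0.1774, 0.0847]
eef_rot: [3.134, 0.214, 0.001]
ft_force: [-2.6, -0.0, 10.6]
opening: 0.0217
grip_force: 30.0
```

It has landed. I'll relieve the load, open, and rise straight up.

```bash
python3 -m inch '[[0,[0,0,0.8],[0,0,0]],[0,[0,0,0.8],[0,0,0]],[30,[0,0,0.8],[0,0,0]],[45,[0,0,0.8],[0,0,0]],[60,[0,0,0.8],[0,0,0]],[60,[0,0,0.8],[0,0,0]],[60,[0,0,0.8],[0,0,0]]]'; python3 -m inch '[[60,[0,0,15],[0,0,0]],[60,[0,0,50],[0,0,0]],[60,[0,0,95],[0,0,0]],[60,[0,0,140],[0,0,0]],[60,[0,-40,160],[0,0,0]],[60,[0,-90,160],[0,0,0]],[60,[0,-140,160],[0,0,0]],[60,[0,-190,160],[0,0,0]],[60,[0,-190,160],[0,0,0]],[60,[0,-190,160],[0,0,0]]]'; python3 - <<'E'
from station import ctrl
import numpy as np,cv2
from h import *
f=ctrl.grab_frame("top");g=ctrl.grab_frame("side")
for F,b in((f,(140,195,185,240)),(g,(200,240,210,285))):
    w=cloud(F)
    for z0 in(.08,.12,.145):
        p=box(w,*b,z0,z0+.02);print(z0,len(p),np.median(p,0).round(4))
a=cv2.resize(f["img"][40:270,130:400,::-1],None,fx=1.4,fy=1.4);b=cv2.resize(g["img"][110:300,150:320,::-1],None,fx=2.4,fy=2.4)
a=cv2.copyMakeBorder(a,0,max(0,b.shape[0]-a.shape[0]),0,0,0)
cv2.imwrite("pics/c7.png",np.hstack([a,b]))
E
```

```text
time_s: 20.95
position: [0.4297, 0.1772, 0.0839]
eef_rot: [3.134, 0.214, -0.001]
ft_force: [0.3, 0.3, -0.2]
opening: 0.055
grip_force: 0.0
time_s: 21.95
position: [0.4297, -0.0135, 0.244]
eef_rot: [3.135, 0.209, -0.001]
ft_force: [0.6, 0.7, -0.3]
opening: 0.0551
grip_force: 0.0
0.08 0 [nan nan nan]
0.12 3 [0.4204 0.1796 0.1373]
0.145 107 [0.4299 0.1753 0.155 ]
0.08 58 [0.4218 0.1878 0.0891]
0.12 67 [0.422  0.1878 0.1292]
0.145 76 [0.4259 0.1823 0.1519]
  return _methods._mean(a, axis=axis, dtype=dtype,
  ret = um.true_divide(
```

View pics/c7.png

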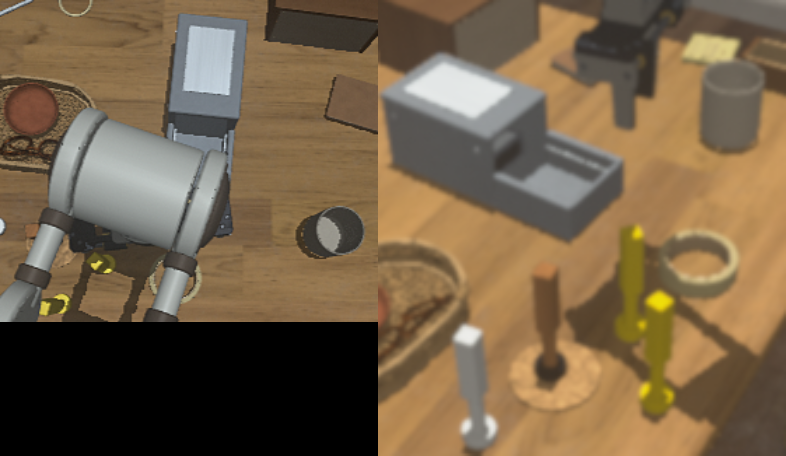

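The side view shows the pusher upright on its coaster at (549,365). The block is under the roof, the cup, tape roll and yellow ones are in place, and the arm touches nothing.

```bash
python3 -c '
from station import ctrl
print(ctrl.hand_in())'
```

```text
the job is handed in; nothing more can be done
None
```

I nudged the block in until it pressed against the pack (peak push about 6.7 N), stood the pusher upright on its coaster and let go, left the cup and tape roll where they were, and handed the job in at about 22 s; no verdict came back.

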